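# Ready the card dispenser for loading

### The job

Get the card dispenser ready for loading: first swing its gate bar over and fully down into the forked catch, so that no card can be pushed out of the mouth. Then draw the spring-loaded pusher back by its upright handle until its pointer is in line with the index marker on the side rail, and keep it there: the job finishes with the gripper still holding the pusher at the mark. Do not shift the marker, and leave the other things on the desk where they are.

Things in the scene. Friction and masses are not known exactly. Their poses are not given: they have to be found in the camera images.
- dispenser: Card dispenser, a wooden trough 210 x 110 x 44 mm fixed to the desk. Origin under its centre, on the desk; x runs along the trough to its open mouth (the far end, with a 16 mm high lip), y to its left, z up. The walls, 8 mm thick, are 44 mm high at left, right and the closed near end. A steel gate bar is hinged at the left of the mouth, a brass fork (the catch) stands at its right.
- hinge (a point): Hinge pin of the gate bar, on the dispenser at (98, 58, 47) mm; the bar swings about the dispenser's x axis.
- catch (a point): Middle of the forked catch, on the dispenser at (98, -57, 47) mm: two 5 mm prongs along x with a 10 mm gap, 59 mm high, between which the bar comes to rest on the fork's floor, 41 mm high.
- gate_bar (a joint): Angle of the gate bar (rad): 0 = lying level across the mouth in the catch, 1.57 = standing upright, above that it leans outwards to the left (at most 2.0). It starts 1.15 to 1.85 open. The hinge is stiff (0.06 N m), so the bar stays where it is left and must be pushed all the way down.
- gate_tip (a point): Centre of the finger lug (16 x 10 x 12 mm) at the free end of the gate bar, 129 mm from the hinge pin. The bar is 8 mm wide (dispenser's x) and 10 mm thick; lying in the catch its top is 52 mm above the desk and the lug stands out 14 mm to the right of the catch.
- pusher (a joint): How far the pusher is drawn back (m) from rest: 0 = at rest towards the mouth, 0.085 = stop. It slides along the dispenser's -x, and a spring pulls it back to 0 when let go: 3.5 N at 0, 5.5 N at 0.04, 7 N at 0.07.
- handle (a point): Grip point on the pusher's upright wooden handle, 74 mm above the desk, 14 mm below the handle's top. The handle is a plate 14 mm thick (dispenser's x), 30 mm wide (y), on the trough's middle line, and free on all sides from 48 mm to its top at 88 mm. At rest it is 5 mm beyond the trough's centre (x = +5 mm).
- pointer (a point): Tip of the pusher's pointer, a flat steel arm (44 to 48 mm above the desk) that reaches from the handle over the right wall; the tip lies 63 mm right of the middle line at the handle's own x.
- marker_tip (a point): Tip of the index marker, an 18 mm long brass rider on the rail outside the right wall, whose small point faces the pointer, 46 mm above the desk. Axes as the dispenser's. It is friction-held (4 N) and may stand opposite a pusher travel of 0.035 to 0.070.
- marker (a joint): Position of the marker along the rail (m), with the zero and direction of the pusher: pointer and marker are in line when both joints read the same.
- ink_bottle: Ink bottle, 49 x 48 x 58 mm, loose bystander; origin at the centre of its underside.
- rubber_stamp: Rubber stamp with wooden handle, 24 x 48 x 66 mm, loose bystander; origin at the centre of its underside.
- eraser: Eraser, 21 x 52 x 12 mm, loose bystander; origin at the centre of its underside.

How it is judged:
On the way, in this order (a step that is already met when the one before it is completed fails the run):
1. the gate bar lies in its catch, the pusher not yet drawn back (value of joint gate_bar below 0.08 rad and value of joint pusher below 0.012 m), for 0.2 s.
2. the pusher is drawn back, pointer in line with the marker, gate still closed (value of joint gate_bar below 0.08 rad and x of pointer in the frame of marker_tip between -0.005 and 0.005 m), for 0.3 s.
At the end, for the whole second after the job is handed in: The gate bar is within 0.08 rad of lying in its catch, the pointer is within 5 mm of the marker along the trough, the pusher stands still with the fingers bearing on it (over 2 N), and the marker is within 5 mm of where it was (all of step 2 and contact force between the fingers and pusher above 2 N and velocity of joint pusher between -0.01 and 0.01 m/s and distance of marker_tip from where it was at the start of the episode below 0.005 m); the arm keeps its last pose, push and grip.
It fails at once if the pusher is drawn back (over 15 mm) while the gate bar is open (value of joint pusher above 0.015 m and value of joint gate_bar above 0.12 rad).
It fails at once if the index marker is shifted by more than 5 mm (distance of marker_tip from where it was at the start of the episode above 0.005 m).
It fails at once if a bystander is moved by more than 20 mm (distance of any of ink_bottle, rubber_stamp, eraser from where it was at the start of the episode above 0.02 m).
It also fails if it takes over 54 s, if anything falls off the work surface, if the arm or the gripper's body presses on something with over 40 N, if the wrist force passes 120 N, or if a joint passes its speed limit or range.

### The arm

A 7-joint arm with a two-finger parallel gripper is mounted at the origin on a cart in front of the work surface, level with it; the furniture and walls round the work are solid. World frame = base frame: x ahead of the robot, y to its left, z up, the work surface at z = 0. Lengths are in m, angles in rad, forces in N, time in s.
With the tool pointing down it reaches from about 0.4 to 0.85 m from the base axis. Payload 10.4 kg.
Tool frame: the origin (TCP) lies at the very end of the fingers, on their centre line; the grasp point (between the pads) lies 19 mm behind it (env.pinch_z is the distance from the TCP to the grasp point, in m); z points along the fingers, y is the line along which they close (so a half turn about z gives the same grasp; the last joint's range is limited). The gripper opens to 85 mm and grips with 20 to 120 N. Pads are 22 mm wide; open, the fingers measure 114 mm over their backs; the gripper's body (76 mm by 85 mm) begins 54 mm behind the grasp point. The pads swing forward as they close: fully open they stand 13 mm farther back than shut.
Start: joints at [-1.269, 0.332, -0.065, 1.46, 0.022, 1.35, -0.088], TCP at [0.199, 0.592, 0.231] pointing down, gripper open.
Joint ranges: [-2.6, 2.6], [-0.5, 2.12], [-1.47, 1.34], [0.16, 2.42], [-1.27, 4.41], [0.06, 2.06], [-2.6, 2.6]. Speed limits (rad/s): [2.22, 2.22, 2.79, 2.79, 3.14, 3.14, 3.14].

### API

Orientations are given as a 3x3 rotation matrix whose columns are the frame's x, y, z axes.
In Python, from rig import env, imaging, ticket gives the robot as it stands.
- The arm moves only by the shell command python3 -m pendant 'ROWS'. ROWS is JSON, a list of rows, each an object with "offset": the shift along the world's x, y, z in mm, a list of three; "dr": the turn, a rotation vector about the world's x, y, z in degrees, a list of three; "claw": the opening, from -1 (shut) to 1 (fully open), so that 0 is half open. A call has 1 to 12 rows; each row is the pose to reach, as a shift and turn from the pose commanded when the call began; what a row does not reach only later rows make up. A row lasts 1/10 s, in which the tool goes at most 50 mm and 8.59 degrees, less where a joint would pass 70% of its speed; a pose out of reach is approached as far as the arm can. A call with a gripper value outside its range is refused whole. The fingers move at their own pace and stop on an object; the grip force is fixed at half the most. Time passes only in rows, so rows that repeat a pose let the fingers close. It gives the time, the measured TCP pose, the force, the opening and the grip force at its end, in the units of the state.
- env.sense(): the state, without advancing time (a new reading comes with each control period).
- imaging.capture(name): name is "scene" or "side" or "wrist"; returns (picture, depth): 384x512x3 uint8, blue, green, red; 384x512 float32, m along the optical axis (not along the pixel's ray), 0 where there is no reading.
- imaging.camera_model(name): a dict with "camera_matrix" (3x3 intrinsics, pixels), "origin" and "orientation" of the camera in the world. Camera axes: x right, y down, z forward; pixel columns grow to the right and rows downward; lengths in m; the calibration is good to about 2 mm. A picture is of the moment at which its call begins: read the wrist's pose just before it. camera_model takes no time and is no camera call; for the wrist camera it gives the pose at the moment of the call.
- ticket.sign_off(): hands the job in; it is judged then, once.
The state is a dict: "time_s": time; "q": joint angles; "qd": joint speeds; "joint_torque": joint torques, N m; "position": TCP position; "orientation": TCP orientation; "ft_force": force on the tool from outside, world axes, zero at the start; "ft_torque": the same for the moment, N m; "width": finger opening in m; "grip_force": force on a finger pad.
Only numpy, scipy, OpenCV 4.12 (cv2) and the standard library are available. Lean on these libraries where they do the work, as an engineer would, in place of code of your own. Each camera call takes 0.05 s, during which the arm holds its last target. There are 200 camera calls.

## Working session

There is one attempt and no reset: what is moved stays moved. The work goes in short steps, Python scripts to look and compute and a shell command to move; the robot and the scene stay as the last step left them, time stands still between calls to the robot, and variables do not carry over. Pictures are saved under pics/ and viewed, at most 10 in all, crops included, and the job is handed in when it is done.

```bash
mkdir -p pics; ls
cat > h.py <<'E'
import numpy as np, cv2
from rig import env, imaging, ticket
def snap(n,f):
    m=imaging.camera_model(n); p,d=imaging.capture(n); cv2.imwrite(f'pics/{f}.png',p); np.savez(f'pics/{f}.npz',p=p,d=d,K=m['camera_matrix'],o=m['origin'],R=m['orientation']); return p,d,m
def load(f): return np.load(f'pics/{f}.npz')
def cloud(z):
    d=z['d'];v,u=np.indices(d.shape);K=z['K'];c=np.stack([(u-K[0,2])/K[0,0]*d,(v-K[1,2])/K[1,1]*d,d],-1)
    return c@np.array(z['R']).T+z['o']
def ray(z,u,v,h):
    r=np.array(z['R'])@np.linalg.solve(z['K'],[u,v,1]); o=z['o']; return o+r*(h-o[2])/r[2]
def proj(z,P):
    c=(np.atleast_2d(P)-z['o'])@np.array(z['R']); q=c@np.array(z['K']).T; return q[:,:2]/q[:,2:]
E
python3 - <<'E'
from h import *
a=snap('scene','s0')[0];b=snap('side','d0')[0]
for n in ('scene','side'):
    m=imaging.camera_model(n);print(n,m['origin'],np.round(m['orientation'],2).tolist())
E
```

```text
pics
scene [ 0.04115965 -0.67073553  0.42565219] [[0.72, -0.31, 0.62], [-0.69, -0.3, 0.66], [-0.02, -0.9, -0.43]]
side [0.40208523 0.53150132 0.64374224] [[-0.96, -0.2, 0.2], [-0.28, 0.64, -0.72], [0.02, -0.75, -0.67]]
```

View pics/s0.png

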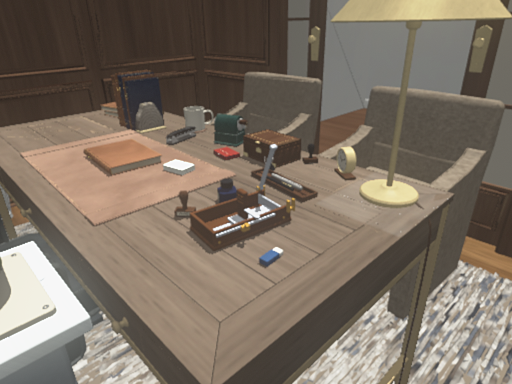

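View pics/d0.png

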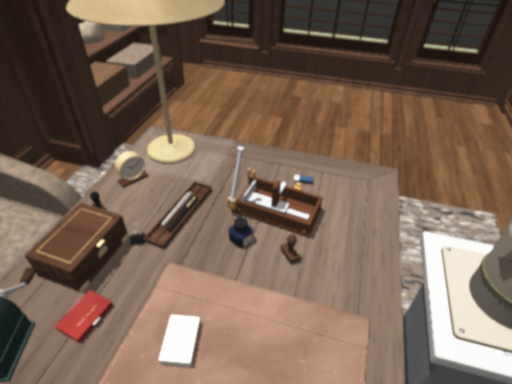

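The dispenser is at about (240,218) in the scene view and (280,205) in the side view. The gate bar is upright, with the bottle and stamp on its left and the eraser on its right. I'll take enlarged crops and coordinates next.

Run:
```python
from h import *
s=load('s0');d=load('d0')
A=cv2.resize(s['p'][135:270,165:305],None,fx=4,fy=4,interpolation=2)
cv2.imwrite('pics/s0c.png',A)
B=cv2.resize(d['p'][140:270,220:330],None,fx=5,fy=4.6,interpolation=2)
B=cv2.resize(d['p'][140:270,215:335],None,fx=4.5,fy=4.5,interpolation=2)
cv2.imwrite('pics/d0c.png',B)
C=cloud(s);D=cloud(d)
# wall top points: height band
for n,P in (('s',C),('d',D)):
    m=(abs(P[...,2]-.044)<.004)&(P[...,0]>.3)&(P[...,0]<.9)&(P[...,1]<.1)&(P[...,1]>-.5)
    q=P[m];print(n,len(q),np.round(np.percentile(q[:,:2],[2,50,98],axis=0),3).tolist())
for u,v in((190,228),(292,207),(270,148),(262,190)):print('s',u,v,np.round(C[v,u],3))
for u,v in((232,205),(240,150),(322,195),(308,230)):print('d',u,v,np.round(D[v,u],3))
```

```text
s 883 [[0.408, -0.283], [0.504, -0.136], [0.889, 0.066]]
d 815 [[0.409, -0.193], [0.509, -0.094], [0.864, 0.081]]
s 190 228 [ 0.416 -0.06   0.007]
s 292 207 [ 0.603 -0.197  0.04 ]
s 270 148 [ 0.603 -0.128  0.164]
s 262 190 [ 0.613 -0.092  0.045]
d 232 205 [ 0.616 -0.075  0.033]
d 240 150 [ 0.61  -0.126  0.166]
d 322 195 [ 0.406 -0.216  0.001]
d 308 230 [ 0.421 -0.056  0.024]
```

View pics/s0c.png

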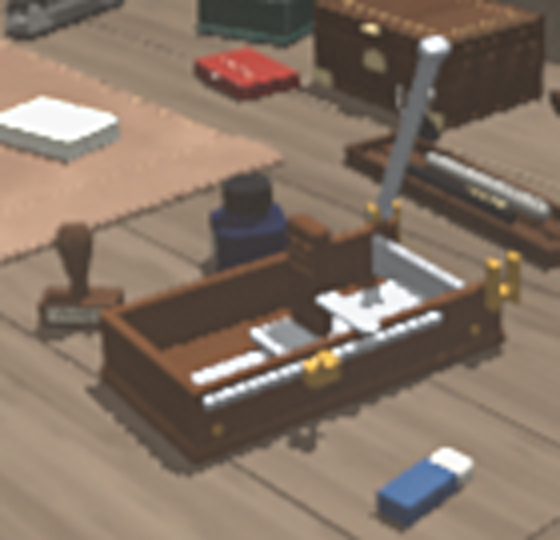

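View pics/d0c.png

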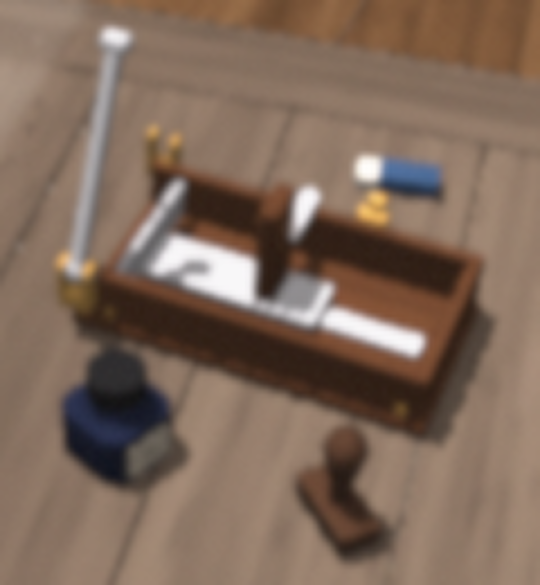

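The bar leans inward over the mouth at about 1.2 rad. The handle is near the middle and the brass marker stands on the right rail. I'll compute a pose from the wall-top corners.

Run:
```python
from h import *
s=load('s0');d=load('d0')
def fit(z,px,loc,h):
    W=np.array([ray(z,u,v,h)[:2] for u,v in px]); L=np.array(loc)
    Lc=L-L.mean(0);Wc=W-W.mean(0);a=np.arctan2((Lc[:,0]*Wc[:,1]-Lc[:,1]*Wc[:,0]).sum(),(Lc*Wc).sum())
    R=np.array([[np.cos(a),-np.sin(a)],[np.sin(a),np.cos(a)]]);t=W.mean(0)-R@L.mean(0)
    print(np.round(np.degrees(a),2),np.round(t,4),'res mm',np.round((W-(L@R.T+t))*1e3,1).tolist())
    return a,t,R
c=lambda x,y:(x,y)
fit(d,[(238.3,201.1),(311,225.6),(321.7,198.2),(249.4,176.7)],[(.105,.055),(-.105,.055),(-.105,-.055),(.105,-.055)],.044)
fit(s,[(191.2,215.5),(262.5,190.5)],[(-.105,.055),(.105,.055)],.044)
st=env.sense();print(np.round(st['position'],4),np.round(st['orientation'],3).tolist(),st['width'],env.pinch_z)
C=cloud(s);D=cloud(d)
for n,z,P in (('s',s,C),('d',d,D)):
    b=z['p'].astype(int)
    m=(P[...,2]>.06)&(P[...,2]<.185)&(P[...,0]>.55)&(P[...,0]<.66)&(P[...,1]>-.22)&(P[...,1]<-.03)
    q=P[m];
    for lo,hi in((.06,.08),(.09,.11),(.12,.14),(.15,.19)):
        k=q[(q[:,2]>lo)&(q[:,2]<hi)];print(n,len(k),np.round(np.median(k,0),4) if len(k) else '')
```

```text
-7.37 [ 0.5062 -0.1179] res mm [[-15.9, -5.5], [6.9, -2.8], [10.0, 4.7], [-1.1, 3.6]]
-6.31 [ 0.5081 -0.1367] res mm [[5.6, -0.6], [-5.6, 0.6]]
[0.1994 0.592  0.2306] [[-0.948, 0.319, -0.0], [0.319, 0.948, -0.001], [-0.0, -0.001, -1.0]] 0.08566890596148495 0.0187
s 30 [ 0.6131 -0.0917  0.0696]
s 33 [ 0.6117 -0.1038  0.0998]
s 35 [ 0.6093 -0.1167  0.1306]
s 55 [ 0.608  -0.1305  0.1647]
d 37 [ 0.6144 -0.0854  0.0692]
d 35 [ 0.6135 -0.0967  0.0999]
d 36 [ 0.6118 -0.1098  0.1314]
d 59 [ 0.6101 -0.1244  0.1665]
```

Run:
```python
from h import *
m=imaging.camera_model('wrist');st=env.sense();R=np.array(st['orientation'])
print(R.T@(np.array(m['origin'])-st['position']),(R.T@np.array(m['orientation'])).round(3).tolist(),m['camera_matrix'])
```

```text
[ 0.0817295   0.00034603 -0.14343027] [[-0.001, -0.948, -0.318], [1.0, -0.0, -0.001], [0.001, -0.318, 0.948]] [[285.61135406   0.         257.84333734]
 [  0.         285.61135406 192.52567223]
 [  0.           0.           1.        ]]
```

```bash
python3 -m pendant '[{"offset":[20,-45,10],"dr":[0,0,-8],"claw":-1},{"offset":[40,-95,20],"dr":[0,0,-16],"claw":-1},{"offset":[60,-143,30],"dr":[0,0,-24],"claw":-1},{"offset":[80,-188,40],"dr":[0,0,-32],"claw":-1},{"offset":[100,-234,40],"dr":[0,0,-40],"claw":-1},{"offset":[120,-280,40],"dr":[0,0,-48],"claw":-1},{"offset":[140,-325,40],"dr":[0,0,-56],"claw":-1},{"offset":[160,-370,40],"dr":[0,0,-64],"claw":-1},{"offset":[180,-415,40],"dr":[0,0,-72],"claw":-1},{"offset":[200,-460,40],"dr":[0,0,-78],"claw":-1},{"offset":[220,-505,40],"dr":[0,0,-78],"claw":-1},{"offset":[230,-550,40],"dr":[0,0,-78],"claw":-1}]'
```

```text
time_s: 1.3
position: [0.4298, 0.0409, 0.2712]
orientation: [[0.115, 0.993, 0.0], [0.993, -0.115, -0.0], [-0.0, 0.0, -1.0]]
ft_force: [1.0, 0.1, -0.1]
width: -0.0001
grip_force: 0.0
```

```bash
python3 -m pendant '[{"offset":[40,-30,10],"dr":[0,0,0],"claw":-1},{"offset":[80,-60,10],"dr":[0,0,0],"claw":-1},{"offset":[80,-60,10],"dr":[0,0,0],"claw":-1},{"offset":[80,-60,10],"dr":[0,0,0],"claw":-1}]'
python3 - <<'E'
from h import *
p,d,m=snap('wrist','w1');print(m['origin'])
E
```

```text
time_s: 1.7
position: [0.5093, -0.0177, 0.2805]
orientation: [[0.117, 0.993, -0.002], [0.993, -0.117, -0.002], [-0.002, -0.002, -1.0]]
ft_force: [-0.6, -0.3, -0.6]
width: -0.0003
grip_force: 0.0
[0.51932651 0.06408243 0.42374749]
```

View pics/w1.png

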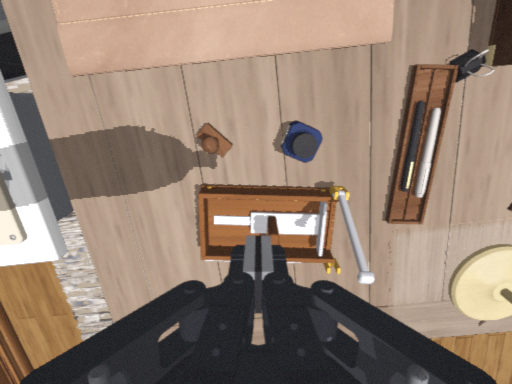

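The wrist picture shows the trough with corners near (201,186), (335,187), (335,262) and (201,261). The hinge is at (340,193), the lug at (366,277), and the fork at (333,267). The marker is hidden behind the fingers.

Run:
```python
from h import *
w=load('w1');P=cloud(w);z=P[...,2]
m=(abs(z-.044)<.005)&(P[...,0]>.36)&(P[...,0]<.64)&(P[...,1]<-.03)&(P[...,1]>-.22)
v,u=np.nonzero(m);k=v<260
print(m.sum(),u.min(),u.max(),v.min(),v.max())
q=P[m][:,:2]
r=cv2.minAreaRect((q*1000).astype(np.float32));print('rect',r)
# left wall (outer edge) pixels per column
L=[];
for c in range(215,325,5):
    vv=np.nonzero(m[170:205,c])[0]
    if len(vv): L.append([*ray(w,c,vv.min()+170-.5,.044)[:2],vv.min()+170,vv.max()+170])
L=np.array(L);print(np.polyfit(L[:,0],L[:,1],1),L[:,2:].tolist()[:6])
for row in (200,210,220,235,245):
    uu=np.nonzero(m[row,190:240])[0]+190
    if len(uu): print(row,uu.min(),uu.max(),ray(w,uu.min()-.5,row,.044)[:2])
print('hinge',ray(w,340,193,.047),P[193,340],'lug',P[277,366],'handle',P[222:250,262][::6])
```

```text
1991 198 346 189 268
rect ((514.22998046875, -121.60779571533203), (125.39954376220703, 209.0760955810547), 82.14715576171875)
[-0.14319755  0.00746606] [[193.0, 198.0], [193.0, 198.0], [193.0, 198.0], [193.0, 198.0], [193.0, 198.0], [193.0, 198.0]]
200 198 203 [ 0.41745915 -0.06462517]
210 198 204 [ 0.41463441 -0.07967174]
220 199 204 [ 0.41318239 -0.09525707]
235 199 204 [ 0.40873293 -0.11910516]
245 200 205 [ 0.40716041 -0.13568151]
hinge [ 0.61736114 -0.07663012  0.047     ] [ 0.61562899 -0.0741439   0.05365666] lug [ 0.60873163 -0.12433275  0.1730896 ] handle [[ 0.50352139 -0.11885991  0.02281941]
 [ 0.50240586 -0.12858671  0.02357348]
 [ 0.50064604 -0.14551138  0.01035252]
 [ 0.51289115 -0.00716549  0.29005753]
 [ 0.51281472 -0.00714332  0.29638935]]
```

```bash
python3 -m pendant '[{"offset":[40,-20,0],"dr":[0,0,-1.4],"claw":-1},{"offset":[80,-40,0],"dr":[0,0,-1.4],"claw":-1},{"offset":[110,-58,-20],"dr":[0,0,-1.4],"claw":-1},{"offset":[110,-58,-60],"dr":[0,0,-1.4],"claw":-1},{"offset":[110,-58,-100],"dr":[0,0,-1.4],"claw":-1},{"offset":[110,-58,-140],"dr":[0,0,-1.4],"claw":-1},{"offset":[110,-58,-152],"dr":[0,0,-1.4],"claw":-1},{"offset":[110,-58,-152],"dr":[0,0,-1.4],"claw":-1},{"offset":[110,-58,-152],"dr":[0,0,-1.4],"claw":-1}]'
```

```text
time_s: 2.65
position: [0.6201, -0.0746, 0.1316]
orientation: [[0.139, 0.99, 0.003], [0.99, -0.139, 0.001], [0.001, 0.002, -1.0]]
ft_force: [-0.3, -0.8, 0.1]
width: -0.0001
grip_force: 0.0
```

```bash
python3 -m pendant '[{"offset":[-2,-15,-3],"dr":[0,0,0],"claw":-1},{"offset":[-5,-33,-10],"dr":[0,0,0],"claw":-1},{"offset":[-7,-46,-20],"dr":[0,0,0],"claw":-1},{"offset":[-8,-58,-32],"dr":[0,0,0],"claw":-1},{"offset":[-9,-67,-47],"dr":[0,0,0],"claw":-1},{"offset":[-10,-73,-63],"dr":[0,0,0],"claw":-1},{"offset":[-10,-73,-63],"dr":[0,0,0],"claw":-1},{"offset":[-10,-73,-63],"dr":[0,0,0],"claw":-1}]'
python3 - <<'E'
from h import *
p,d,m=snap('scene','s1');snap('side','d1')
cv2.imwrite('pics/s1c.png',np.hstack([cv2.resize(p[120:250,180:310],None,fx=3,fy=3,interpolation=2),cv2.resize(load('d1')['p'][120:250,210:340],None,fx=3,fy=3,interpolation=2)]))
E
```

```text
time_s: 3.45
position: [0.609, -0.1476, 0.0656]
orientation: [[0.139, 0.99, -0.001], [0.99, -0.139, 0.0], [0.0, -0.001, -1.0]]
ft_force: [0.6, -0.7, -0.1]
width: 0.0001
grip_force: 0.0
```

View pics/s1c.png

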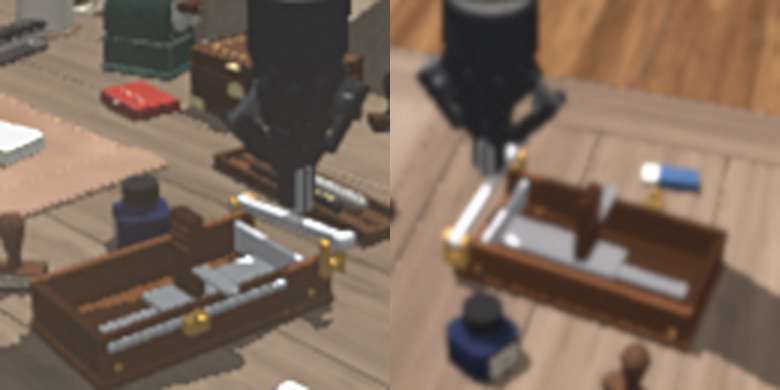

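The bar has followed the fingers and now sits just above the fork: scene crop lug at (345,237), fork at (330,255). Next is the rest of the press down.

```bash
python3 -m pendant '[{"offset":[0,-2,-6],"dr":[0,0,0],"claw":-1},{"offset":[0,-2,-12],"dr":[0,0,0],"claw":-1},{"offset":[0,-2,-15],"dr":[0,0,0],"claw":-1},{"offset":[0,-2,-17],"dr":[0,0,0],"claw":-1},{"offset":[0,-2,-17],"dr":[0,0,0],"claw":-1}]'
```

```text
time_s: 4.05
position: [0.6095, -0.15, 0.0517]
orientation: [[0.14, 0.99, 0.001], [0.99, -0.14, 0.002], [0.002, 0.0, -1.0]]
ft_force: [-11.8, 4.2, 26.1]
width: -0.0002
grip_force: 13.2
```

```bash
python3 -m pendant '[{"offset":[0,0,0],"dr":[0,0,0],"claw":-1},{"offset":[0,0,30],"dr":[0,0,0],"claw":-1},{"offset":[0,0,75],"dr":[0,0,0],"claw":-1},{"offset":[-25,12,115],"dr":[0,0,0],"claw":-1},{"offset":[-55,24,120],"dr":[0,0,0],"claw":-1},{"offset":[-55,24,120],"dr":[0,0,0],"claw":-1},{"offset":[-55,24,120],"dr":[0,0,0],"claw":-1}]'
python3 - <<'E'
from h import *
p,d,m=snap('wrist','w2');snap('scene','s2')
cv2.imwrite('pics/w2c.png',cv2.resize(p,None,fx=1.5,fy=1.5,interpolation=2))
E
```

```text
time_s: 4.75
position: [0.5543, -0.1254, 0.1695]
orientation: [[0.138, 0.99, 0.001], [0.99, -0.138, 0.001], [0.001, 0.001, -1.0]]
ft_force: [0.3, -0.4, 0.6]
width: 0.0
grip_force: 0.0
```

View pics/w2c.png

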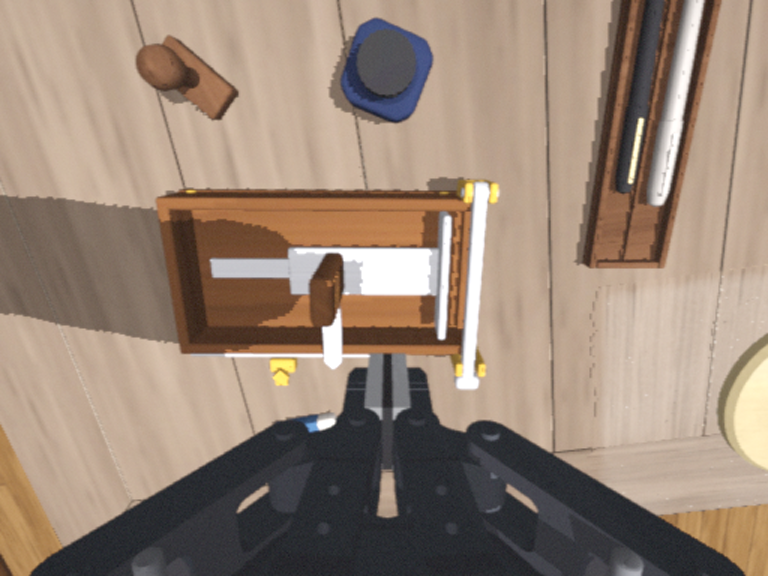

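The bar lies in the fork (470,190)→(467,380). The pointer tip is at (332,367) and the brass marker at (283,372), both in 1.5× pixels. Next I'll measure them in the dispenser frame.

Run:
```python
from h import *
a=np.radians(-8.1);o=np.array([.5143,-.1217]);Rl=np.array([[np.cos(a),-np.sin(a)],[np.sin(a),np.cos(a)]])
def loc(p): return np.round(((p[:2]-o)@Rl)*1e3,1)
w=load('w2');p=w['p'];hsv=cv2.cvtColor(p,cv2.COLOR_BGR2HSV);P=cloud(w)
ym=(hsv[...,0]>15)&(hsv[...,0]<35)&(hsv[...,1]>150)&(hsv[...,2]>100)
n,lab,st,ce=cv2.connectedComponentsWithStats(ym.astype(np.uint8))
for i in range(1,n):
    if st[i,4]>8: print('yellow',st[i],ce[i].round(1),loc(ray(w,*ce[i],.046)),np.median(P[lab==i][:,2]).round(3))
for r in range(236,260):
    m=np.nonzero(ym[r,170:205])[0]+170
    s=np.nonzero((hsv[r,210:235,1]<40)&(hsv[r,210:235,2]>150))[0]+210
    print(r,(m.min(),m.max(),loc(ray(w,m.mean(),r,.046))) if len(m) else '',(s.min(),s.max(),loc(ray(w,s.mean(),r,.047))) if len(s) else '')
for u,v in((159/1.5,199/1.5),(181/1.5,353/1.5)):print('corner',loc(ray(w,u,v,.044)))
print('hinge',loc(ray(w,480/1.5,191/1.5,.052)),'gate z',[P[v,int(round((480-(v*1.5-191)*13/190)/1.5)),2].round(4) for v in range(130,250,15)])
m=(abs(P[...,2]-.088)<.006)&(P[...,1]<0);v,u=np.nonzero(m);k=(u>190)&(u<240)&(v>150)&(v<230);print('handle top',k.sum(),loc(np.median(P[v[k],u[k]],0)))
```

```text
yellow [306 120   9   6  32] [309.5 122.1] [87.3 62.2] 0.041
yellow [124 126   7   3  17] [126.8 127.2] [-79.6  57.3] 0.018
yellow [293 128   7   2  12] [296.  128.4] [75.3 56.5] 0.019
yellow [308 128   6   8  19] [310.6 132.5] [88.9 52.9] 0.053
yellow [301 236   6  14  41] [303.9 240.7] [ 88.6 -58.5] 0.055
yellow [318 236   5  14  34] [319. 242.] [104.6 -60.1] 0.058
yellow [181 239  16   7  30] [190.4 240. ] [-29.9 -57.9] 0.042
yellow [183 245  10   6  34] [187.5 247.1] [-33.5 -66.3] 0.046
236  (np.int64(210), np.int64(234), array([  3.4, -52.7]))
237  (np.int64(210), np.int64(234), array([  3.4, -53.9]))
238  (np.int64(210), np.int64(234), array([  3.3, -55. ]))
239 (np.int64(181), np.int64(196), array([-31.8, -56.7])) (np.int64(215), np.int64(228), array([  2.8, -56.2]))
240 (np.int64(183), np.int64(196), array([-29.7, -57.9])) (np.int64(215), np.int64(228), array([  2.7, -57.3]))
241 (np.int64(196), np.int64(196), array([-24.1, -59.1])) (np.int64(216), np.int64(228), array([  3.2, -58.5]))
242 (np.int64(196), np.int64(196), array([-24.2, -60.2])) (np.int64(216), np.int64(227), ar
[... 417 characters left out ...]
int64(221), np.int64(222), array([  2.4, -64.4]))
247 (np.int64(183), np.int64(192), array([-33.5, -66.1])) 
248 (np.int64(184), np.int64(191), array([-33.3, -67.3])) 
249 (np.int64(184), np.int64(191), array([-32.7, -68.5])) 
250 (np.int64(190), np.int64(191), array([-30.6, -69.7])) 
251  
252  
253 (np.int64(191), np.int64(191), array([-30.4, -73.3])) 
254 (np.int64(191), np.int64(191), array([-30.5, -74.5])) 
255  
256  
257  
258  
259  
corner [-100.6   52.1]
corner [-102.9  -53.6]
hinge [96.  58.1] gate z [np.float64(0.0541), np.float64(0.0535), np.float64(0.0529), np.float64(0.052), np.float64(0.0537), np.float64(0.0526), np.float64(0.0524), np.float64(0.053)]
handle top 542 [3.7 1.4]
```

```bash
python3 -m pendant '[{"offset":[-18,2,0],"dr":[0,0,0],"claw":0.3},{"offset":[-37,4,0],"dr":[0,0,0],"claw":0.3},{"offset":[-37,4,-20],"dr":[0,0,0],"claw":0.3},{"offset":[-37,4,-45],"dr":[0,0,0],"claw":0.3},{"offset":[-37,4,-75],"dr":[0,0,0],"claw":0.3},{"offset":[-37,4,-105],"dr":[0,0,0],"claw":0.3},{"offset":[-37,4,-113],"dr":[0,0,0],"claw":0.3},{"offset":[-37,4,-113],"dr":[0,0,0],"claw":0.3},{"offset":[-37,4,-113],"dr":[0,0,0],"claw":0.3}]'
```

```text
time_s: 5.75
position: [0.5181, -0.1226, 0.0573]
orientation: [[0.14, 0.99, 0.001], [0.99, -0.14, -0.001], [-0.0, 0.001, -1.0]]
ft_force: [0.1, 0.6, 0.6]
width: 0.0557
grip_force: 0.0
```

```bash
python3 -m pendant '[{"offset":[0,0,0],"dr":[0,0,0],"claw":-0.3},{"offset":[0,0,0],"dr":[0,0,0],"claw":-0.7},{"offset":[0,0,0],"dr":[0,0,0],"claw":-1},{"offset":[0,0,0],"dr":[0,0,0],"claw":-1},{"offset":[0,0,0],"dr":[0,0,0],"claw":-1},{"offset":[0,0,0],"dr":[0,0,0],"claw":-1}]'
```

```text
time_s: 6.35
position: [0.5175, -0.122, 0.0572]
orientation: [[0.14, 0.99, 0.001], [0.99, -0.14, 0.001], [0.001, 0.0, -1.0]]
ft_force: [-3.4, 1.8, 8.9]
width: 0.0132
grip_force: 58.5
```

```bash
python3 -m pendant '[{"offset":[-6,1,0],"dr":[0,0,0],"claw":-1},{"offset":[-12,2,0],"dr":[0,0,0],"claw":-1},{"offset":[-18,3,0],"dr":[0,0,0],"claw":-1},{"offset":[-24,3,0],"dr":[0,0,0],"claw":-1},{"offset":[-30,4,0],"dr":[0,0,0],"claw":-1},{"offset":[-30,4,0],"dr":[0,0,0],"claw":-1},{"offset":[-30,4,0],"dr":[0,0,0],"claw":-1}]'
python3 - <<'E'
from h import *
p,d,m=snap('scene','s3');q=snap('wrist','w3')[0]
cv2.imwrite('pics/s3c.png',np.hstack([cv2.resize(p[200:250,200:270],None,fx=6,fy=6,interpolation=2),cv2.resize(q[:,:],(400,300))]))
E
```

```text
time_s: 7.05
position: [0.4882, -0.1177, 0.0572]
orientation: [[0.139, 0.99, 0.003], [0.99, -0.139, 0.001], [0.001, 0.003, -1.0]]
ft_force: [5.1, 0.5, 5.6]
width: 0.0131
grip_force: 60.2
```

View pics/s3c.png

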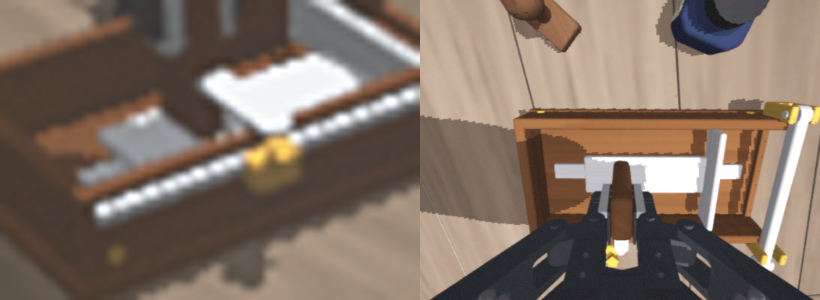

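The gripper holds the handle. In the wrist half, the pointer tip (622,250) is still a few mm short of the marker (612,258), which is visible beside it. I'll measure the gap there.

```bash
cat > meas.py <<'E'
import sys
from h import *
a=np.radians(-8.1);o=np.array([.5143,-.1217]);Rl=np.array([[np.cos(a),-np.sin(a)],[np.sin(a),np.cos(a)]])
def loc(p): return np.round(((p[:2]-o)@Rl)*1e3,1)
w=load(sys.argv[1]);p=w['p'];hsv=cv2.cvtColor(p,cv2.COLOR_BGR2HSV)
cv2.imwrite(f'pics/{sys.argv[1]}z.png',cv2.resize(p[290:350,220:300],None,fx=8,fy=8,interpolation=0))
ym=(hsv[...,0]>15)&(hsv[...,0]<35)&(hsv[...,1]>120)&(hsv[...,2]>90)
for r in range(298,346):
    m=np.nonzero(ym[r,225:285])[0]+225
    s=np.nonzero((hsv[r,225:285,1]<40)&(hsv[r,225:285,2]>150))[0]+225
    if len(m)+len(s): print(r,(m.min(),m.max(),loc(ray(w,m.mean(),r,.046))) if len(m) else '-',(s.min(),s.max(),loc(ray(w,s.mean(),r,.047))) if len(s) else '-')
E
python3 meas.py w3
```

```text
307 - (np.int64(248), np.int64(266), array([-26.6, -48.5]))
308 - (np.int64(248), np.int64(266), array([-26.6, -49.3]))
309 - (np.int64(248), np.int64(266), array([-26.6, -50.1]))
310 - (np.int64(248), np.int64(266), array([-26.6, -50.9]))
311 - (np.int64(248), np.int64(272), array([-25.8, -51.7]))
312 (np.int64(244), np.int64(246), array([-34.6, -53.4])) (np.int64(248), np.int64(267), array([-26.3, -52.5]))
313 (np.int64(241), np.int64(247), array([-35.2, -54.2])) (np.int64(248), np.int64(267), array([-26.3, -53.4]))
314 (np.int64(239), np.int64(247), array([-35.9, -55. ])) (np.int64(248), np.int64(267), array([-26.3, -54.2]))
315 (np.int64(238), np.int64(247), array([-36.3, -55.9])) (np.int64(248), np.int64(267), array([-26.3, -55. ]))
316 (np.int64(238), np.int64(247), array([-36.3, -56.7])) (np.int64(249), np.int64(267), array([-25.9, -55.8]))
317 (np.int64(238), np.int64(247), array([-36.3, -57.5])) (np.int64(249), np.int64(267), array([-25.9, -56.6]))
318 (np.int64(238), np.int64(247), array([-36.3, -58.3])) (np.int64(249), np.int64(267), array([-25.9, -57.4]))
319 (np.int64(23
[... 1191 characters left out ...]
 np.int64(253), array([-34.4, -69.3])) -
332 (np.int64(238), np.int64(253), array([-34.5, -70.2])) -
333 (np.int64(238), np.int64(253), array([-34.5, -71. ])) -
334 (np.int64(237), np.int64(254), array([-34.5, -71.9])) -
335 (np.int64(237), np.int64(254), array([-34.5, -72.8])) -
336 (np.int64(239), np.int64(253), array([-34.2, -73.6])) -
337 (np.int64(240), np.int64(252), array([-34.2, -74.5])) -
338 (np.int64(240), np.int64(252), array([-34.2, -75.4])) -
339 (np.int64(240), np.int64(252), array([-34.2, -76.3])) -
340 (np.int64(240), np.int64(252), array([-34.2, -77.2])) -
341 (np.int64(240), np.int64(251), array([-34.5, -78. ])) -
342 (np.int64(242), np.int64(243), array([-36.6, -78.9])) -
```

View pics/w3z.png

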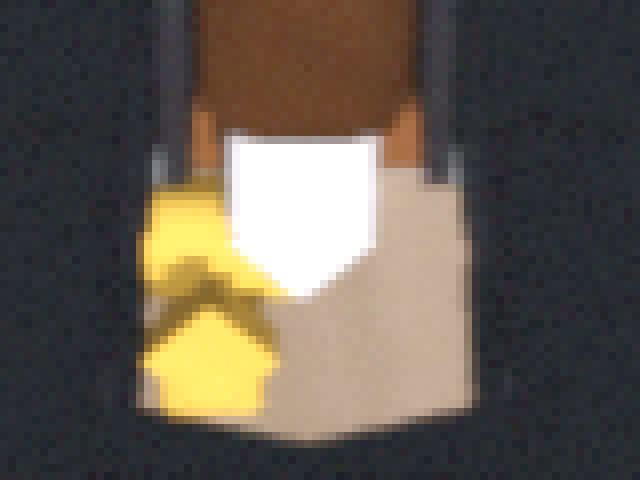

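In the zoom the pointer tip is at (305,298) and the marker's apex at (210,305). The gap is 8 mm along the trough, so I'll pull 8 mm more.

```bash
python3 -m pendant '[{"offset":[-3,0.4,0],"dr":[0,0,0],"claw":-1},{"offset":[-6,0.8,0],"dr":[0,0,0],"claw":-1},{"offset":[-8,1,0],"dr":[0,0,0],"claw":-1},{"offset":[-8,1,0],"dr":[0,0,0],"claw":-1},{"offset":[-8,1,0],"dr":[0,0,0],"claw":-1},{"offset":[-8,1,0],"dr":[0,0,0],"claw":-1},{"offset":[-8,1,0],"dr":[0,0,0],"claw":-1}]'
python3 - <<'E'
from h import *
snap('wrist','w4')
E
python3 meas.py w4 | sed -n '10,40p'
```

```text
time_s: 7.85
position: [0.4806, -0.1166, 0.0572]
orientation: [[0.139, 0.99, 0.003], [0.99, -0.139, 0.0], [0.001, 0.003, -1.0]]
ft_force: [4.8, 0.3, 6.1]
width: 0.013
grip_force: 60.3
316 (np.int64(245), np.int64(270), array([-34.1, -56.7])) (np.int64(249), np.int64(266), array([-34.1, -55.8]))
317 (np.int64(245), np.int64(270), array([-34.1, -57.5])) (np.int64(249), np.int64(266), array([-34.1, -56.6]))
318 (np.int64(245), np.int64(270), array([-34.1, -58.3])) (np.int64(249), np.int64(266), array([-34.1, -57.4]))
319 (np.int64(245), np.int64(270), array([-34.1, -59.2])) (np.int64(249), np.int64(266), array([-34.1, -58.3]))
320 (np.int64(245), np.int64(270), array([-34.1, -60. ])) (np.int64(249), np.int64(266), array([-34.1, -59.1]))
321 (np.int64(245), np.int64(270), array([-34.1, -60.8])) (np.int64(250), np.int64(265), array([-34.1, -59.9]))
322 (np.int64(245), np.int64(270), array([-34.1, -61.7])) (np.int64(251), np.int64(263), array([-34.4, -60.7]))
323 (np.int64(245), np.int64(270), array([-33.8, -62.5])) (np.int64(252), np.int64(262), array([-34.4, -61.6]))
324 (np.int64(245), 
[... 567 characters left out ...]
 np.int64(264), array([-34.1, -68.5])) -
331 (np.int64(250), np.int64(265), array([-34.1, -69.3])) -
332 (np.int64(250), np.int64(265), array([-34.1, -70.2])) -
333 (np.int64(250), np.int64(265), array([-34.1, -71. ])) -
334 (np.int64(250), np.int64(265), array([-34.1, -71.9])) -
335 (np.int64(250), np.int64(265), array([-34.1, -72.8])) -
336 (np.int64(251), np.int64(264), array([-34.1, -73.6])) -
337 (np.int64(252), np.int64(263), array([-34.1, -74.5])) -
338 (np.int64(252), np.int64(263), array([-34.1, -75.4])) -
339 (np.int64(252), np.int64(263), array([-34.1, -76.3])) -
340 (np.int64(252), np.int64(263), array([-34.1, -77.1])) -
341 (np.int64(252), np.int64(262), array([-34.4, -78. ])) -
```

View pics/w4z.png

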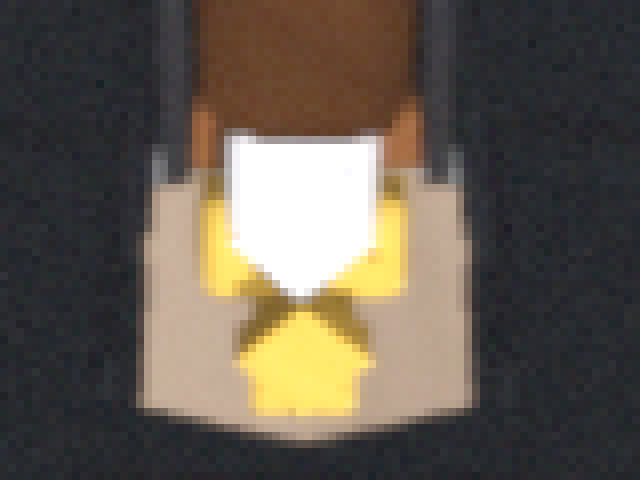

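The pointer tip (303,298) meets the marker's apex (303,305). The marker hasn't moved and the grip is firm, so I'm handing in.

Run:
```python
from h import *
print(ticket.sign_off())
```

```text
the job is handed in; nothing more can be done
None
```

The job is handed in (no verdict was shown): the gate bar is down in its catch, and the gripper is still holding the pusher with its pointer in line with the unmoved marker, to within about 0.3 mm in the wrist camera.

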